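File the retained offcuts by length and hold the test piece in the squareness gauge

ROBOT

A 7-joint arm with a two-finger parallel gripper is mounted at the origin on a cart in front of the work surface, level with it; the furniture and walls round the work are solid. World frame = base frame: x ahead of the robot, y to its left, z up, the work surface at z = 0. Lengths are in m, angles in rad, forces in N, time in s.
With the tool pointing down it reaches from about 0.425 to 0.875 m from the base axis. Payload 4.7 kg.
Tool frame: the origin (TCP) lies at the very end of the fingers, on their centre line; the grasp point (between the pads) lies 19 mm behind it; z points along the fingers, y is the direction in which the jaws open and shut (so a half turn about z gives the same grasp; the last joint's range is limited). The gripper opens to 85 mm and grips with 20 to 120 N. Pads are 22 mm wide; open, the fingers measure 114 mm over their backs; the gripper's body (76 mm by 85 mm) begins 54 mm behind the grasp point. The pads swing forward as they close: fully open they stand 13 mm farther back than shut.
Start: joints at [-1.17, 0.321, -0.07, 1.45, 0.023, 1.371, -0.057], TCP at [0.245, 0.602, 0.231] pointing down, gripper open.
Joint ranges: [-2.86, 2.86], [-0.3, 2.09], [-1.38, 1.24], [0.06, 2.45], [-1.56, 4.7], [0.09, 2.05], [-2.69, 2.69]. Speed limits (rad/s): [2.57, 2.57, 3.14, 3.14, 3.14, 3.14, 3.14].

INTERFACE

Orientations are given as a rotation vector (axis times angle).
In Python, from cell import sense, grab_frame, get_calibration, close_job gives the robot as it stands.
- The arm moves only by the tool arm_command, never from a script. Its argument "commands" is a list of rows, each a list of 6 numbers: the shift along the tool's x, y, z as a fraction of full scale, then the turn, a rotation vector about the tool's x, y, z as a fraction of full scale. A call has 1 to 12 rows; each row shifts and turns the commanded pose from where the row before left it, along the tool's axes as they then stand; what a row does not reach is not made up. Full scale, the value 1, is 0.1 m for a shift and 4 degrees for a turn. A row lasts 1/10 s, in which the tool goes at most 50 mm and 8.59 degrees, less where a joint would pass 70% of its speed; a pose out of reach is approached as far as the arm can. A call with a number of a shift or a turn outside -1 to 1 is refused whole. A call with a gripper value outside its range is refused whole. "gripper" is the opening, from 0 (shut) to 1 (fully open), set as the call begins (left out, the last holds). The fingers move at their own pace and stop on an object; "grip_force" is the grip in N (left out, the last holds). Time passes only in rows, so rows that do not move let the fingers close. It gives the time, the measured TCP pose, the force and the opening at its end, in the units of the state.
- sense(): the state, without advancing time (a new reading comes with each control period).
- grab_frame(name): name is "scene" or "top"; returns the picture (420x560x3 uint8, blue, green, red); there is no depth.
- get_calibration(name): a dict with "fx", "fy", "cx", "cy" (pixels), "k1" (the pictures are not rectified: a ray, as slopes to the right and down, at radius r is drawn at 1 + k1 r^2 times it, then the intrinsics apply), "eye" and "rotation" of the camera in the world. Camera axes: x right, y up, looking along -z (the intrinsics and any distortion apply to the point x, -y, -z); pixel columns grow to the right and rows downward; lengths in m; the calibration is good to about 2 mm. A picture is of the moment at which its call begins. get_calibration takes no time and is no camera call.
- close_job(): hands the job in, once; it reports no verdict.
The state is a dict: "time": time; "joint_pos": joint angles; "joint_velocities": joint speeds; "joint_torque": joint torques, N m; "ee_pos": TCP position; "orientation": TCP orientation; "force": force on the tool from outside, world axes, zero at the start; "wrist_torque": the same for the moment, N m; "opening": finger opening in m.
Only numpy, scipy, OpenCV 4.12 (cv2) and the standard library are available. Lean on these libraries where they do the work, as an engineer would, in place of code of your own. Each camera call takes 0.05 s, during which the arm holds its last target.

TASK

Three look-alike square aluminium offcuts stand loose on the bench: put the short and the middle-length one down into the free pocket of the rack whose pieces have the same length, and leave the pieces already filed in their pockets. Then stand the longest one, the test piece, on the plate of the squareness gauge, close up to the stop block, and press it with one diagonal push, firmly but without straining the gauge, against the fence and down onto the plate together, so that it pushes the dial's plunger in. Finish while still holding and pressing it there; do not let go.

Things in the scene. Friction and masses are not known exactly. Their poses are not given: they have to be found in the camera images.
- short_piece: the shortest loose offcut: plain aluminium square bar, 28 x 28 mm, 44 mm tall, standing on end, about 90 g; origin at the centre of its underside, z up its length, x and y square to its sides
- middle_piece: the loose offcut of middle length: the same bar, 28 x 28 mm, 58 mm tall, standing on end, about 120 g; origin at the centre of its underside, axes as above
- long_piece: the longest loose offcut, the test piece: the same bar, 28 x 28 mm, 74 mm tall, standing on end, about 160 g; origin at the centre of its underside, axes as above. Pushed hard far above the low fence it tips over the fence's edge, so hold it low (but clear of fence and stop block) and upright
- rack_short: light wooden rack block, 144 (x) x 50 (y) x 19 (z) mm, fixed, with three square pockets in a row along its x axis, 46 mm apart; each pocket is 34 mm wide and 9 mm deep (floor 10 mm over the bench). The middle and far pockets hold 44 mm pieces, the pocket nearest the robot (x = -46 mm) is free. Both racks look alike and are told apart only by the height of the pieces in them. Origin at the centre of the underside
- rack_middle: the same rack block, whose middle and far pockets hold 58 mm pieces; its pocket nearest the robot (x = -46 mm) is free
- pocket_short (a point): centre of the floor of the free pocket in the rack of short pieces; axes as the rack's
- pocket_middle (a point): centre of the floor of the free pocket in the rack of middle-length pieces; axes as the rack's
- short_filed_1: 44 mm piece already filed in the middle pocket of the short rack; origin at the centre of its underside
- short_filed_2: 44 mm piece already filed in the far pocket of the short rack
- middle_filed_1: 58 mm piece already filed in the middle pocket of the middle-length rack
- middle_filed_2: 58 mm piece already filed in the far pocket of the middle-length rack
- gauge: the squareness gauge, fixed on the bench: a dark plate, its top 20 mm over the bench, with a steel fence, a stop block and a dial indicator on a post. Origin on the bench straight below the front face of the fence; x points horizontally away from the robot into the fence, y to the left along the fence, z up. The plate reaches from x = -55 to +105 mm and y = -82 to +82 mm
- plate: the plate of the gauge, 160 x 164 mm, top face at z = 20 mm in the gauge's frame (shares the gauge's origin and axes)
- fence: the low steel fence on the plate, 140 mm long, 20 mm tall above the plate, front face at x = 0 of the gauge's frame; its origin lies on the plate at the foot of the front face. Above and behind it stands the dial: post (top 70 mm over the plate) at x = 34, y = -46 mm; round case at x = 41 to 97 mm, top 60 mm over the plate
- stop_block: steel block screwed to the plate in front of the fence, 32 mm (x = -32 to 0) by 22 mm (y = +14 to +36 mm) and 20 mm tall above the plate; its right face (y = +14 mm) stops the test piece. Body origin as the fence's
- seat (a point): point on the plate's top where the centre of the test piece's underside is when the piece is fully home against fence and stop block (14 mm in front of the fence, 14 mm right of the stop block); axes as the gauge's. A right hold presses the piece with about 10 N on the fence and about 10 N on the plate; below 3 N on the fence or 4 N on the plate it is not firmly home, over 40 N strains the gauge. Rubbing on plate and fence takes up part of a push
- plunger (a joint): travel of the dial's plunger, m: 0 = out, grows as it is pushed in along +x, at most 0.007. Its round tip stands 4 mm in front of the fence face, 50 mm over the plate, above the seat, so it reads about 0.004 with the test piece home. Spring: 1.5 N at the start, about 3 N when home; it pushes the piece back off the fence if it is not held. It drives the dial's needle
Things that resemble listed ones, but are neither listed nor needed, are in the scene too. What is shaped like the short_piece but red is not meant.

How it is judged:
On the way:
1. the short and the middle-length piece stand on the floor of the free pocket of their own racks, let go (horizontal distance between short_piece and pocket_short below 0.006 m and z of short_piece in the frame of pocket_short between -0.003 and 0.003 m and angle between each of short_piece, middle_piece's own z axis and vertical below 0.08 rad and horizontal distance between middle_piece and pocket_middle below 0.006 m and z of middle_piece in the frame of pocket_middle between -0.003 and 0.003 m and contact force between the fingers and short_piece below 0.1 N and contact force between the fingers and middle_piece below 0.1 N), for 0.2 s.
At the end, for the whole second after the job is handed in: Short and middle pieces let go, upright on the pocket floor of their own rack (6 mm). Test piece held by the fingers, upright, square (0.04 rad), at the seat (1.5 mm; 2.5 mm along the fence), pressed with 3-40 N on the fence and 4-40 N on the plate, plunger in over 3 mm, at rest (all of step 1 and contact force between long_piece and fence between 3 and 40 N and contact force between long_piece and plate between 4 and 40 N and contact force between the fingers and long_piece above 2 N and x of long_piece in the frame of seat between -0.0015 and 0.0015 m and y of long_piece in the frame of seat between -0.0025 and 0.0025 m and z of long_piece in the frame of seat between -0.0015 and 0.0015 m and value of joint plunger above 0.003 m and angle between long_piece's own z axis and vertical below 0.03 rad and (angle between the x axis of long_piece and the x axis of gauge, either way round below 0.04 rad or angle between the x axis of long_piece and the y axis of gauge, either way round below 0.04 rad) and linear speed of long_piece below 0.01 m/s); the arm keeps its last pose, push and grip.
It fails at once if a piece that was already filed is pulled or knocked out of its pocket (moved more than 8 mm or tipped) (distance of any of short_filed_1, short_filed_2, middle_filed_1, middle_filed_2 from where it was at the start of the episode above 0.008 m or angle between any of short_filed_1, short_filed_2, middle_filed_1, middle_filed_2's own z axis and vertical above 0.3 rad).
It also fails if it takes over 64 s, if anything falls off the work surface, if the arm or the gripper's body presses on something with over 40 N, if the wrist force passes 120 N, or if a joint passes its speed limit or range.

## Working session

There is one attempt and no reset: what is moved stays moved. The work goes in short steps, Python scripts to look and compute and a tool call to move; the robot and the scene stay as the last step left them, time stands still between calls to the robot, and variables do not carry over. Pictures are saved under pics/ and viewed, and the job is handed in when it is done.

Besides the shell and the picture viewer there is one more tool, called after ">>>" as name(argument=value, ...), one argument or row to a line, values as JSON. arm_command: Moves the arm, as the interface text tells. Its arguments: {"type":"object","properties":{"commands":{"type":"array","items":{"type":"array","items":{"type":"number"}}},"gripper":{"type":"number"},"grip_force":{"type":"number"}},"required":["commands"]}

```bash
mkdir -p pics; ls; python3 - <<'E'
from cell import *
import cv2
s=sense()
for k in s: print(k,s[k])
for n in ("scene","top"):
    cv2.imwrite(f"pics/{n}0.png",grab_frame(n)); print(n,get_calibration(n))
E
```

```text
pics
time 0.0
joint_pos [-1.16988351  0.32180355 -0.07008873  1.45169309  0.02260049  1.37080194
 -0.05690784]
joint_velocities [ 0.00129664 -0.00214437  0.00086004  0.00031362 -0.00100118  0.00029953
  0.00201078]
joint_torque [-3.07496121e-04 -4.93578565e+01 -3.82380243e-01 -3.14326465e+01
  1.27825586e-02  1.15428018e-02  6.90845184e-06]
ee_pos [0.24504223 0.60145018 0.23022709]
orientation [-6.03729223e-01 -3.08275923e+00  2.98370282e-03]
force [ 0.17392458  0.05544348 -1.02818423]
wrist_torque [-0.05541689 -0.00731442 -0.02959872]
opening 0.08533816021225737
scene {'fx': 532.4631502775153, 'fy': 532.4631502775153, 'cx': 273.40564126292105, 'cy': 210.72328705075608, 'k1': -0.17853331126038235, 'eye': array([ 0.15083664, -0.57203927,  0.75005749]), 'rotation': array([ 0.83533789, -0.21539282, -0.52897686])}
top {'fx': 427.1134429938554, 'fy': 427.1134429938554, 'cx': 277.842493850301, 'cy': 209.4826087732097, 'k1': 0.031957714995891395, 'eye': array([0.42008014, 0.04520726, 0.93804777]), 'rotation': array([ 0.11633007, -0.09301435, -1.55328278])}
```

View pics/scene0.png

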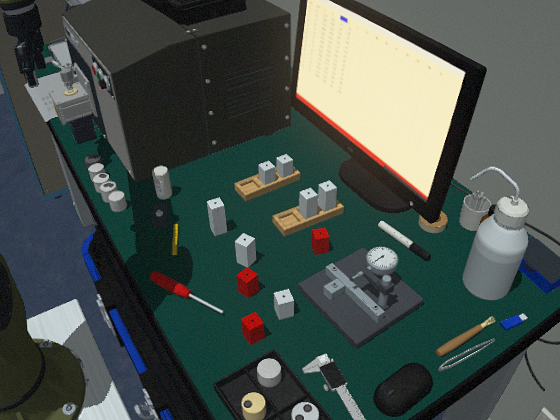

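View pics/top0.png

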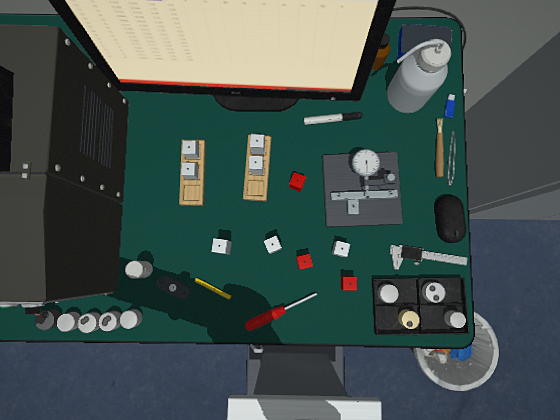

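```bash
cat > h.py <<'E'
import numpy as np, cv2
from scipy.spatial.transform import Rotation as R
from scipy.optimize import least_squares
from cell import *
class Cam:
    def __init__(s,n):
        c=get_calibration(n); s.K=np.array([[c['fx'],0,c['cx']],[0,c['fy'],c['cy']],[0,0,1]]); s.k1=c['k1']; s.e=np.array(c['eye']); s.R=R.from_rotvec(c['rotation']).as_matrix()
        s.D=np.array([s.k1,0,0,0.]); s.F=np.diag([1.,-1,-1])
    def proj(s,P):
        P=np.atleast_2d(P); Q=(P-s.e)@s.R@s.F
        a=Q[:,:2]/Q[:,2:]; r2=(a**2).sum(1,keepdims=True); a=a*(1+s.k1*r2)
        return a@s.K[:2,:2].T+s.K[:2,2]
    def ray(s,uv):
        a=cv2.undistortPoints(np.array(uv,float).reshape(-1,1,2),s.K,s.D).reshape(-1,2)
        d=np.c_[a,np.ones(len(a))]@s.F@s.R.T
        return d
    def atz(s,uv,z):
        d=s.ray(uv); t=(z-s.e[2])/d[:,2]; return s.e+d*t[:,None]
def tri(uvs,uvt):
    S,T=Cam('scene'),Cam('top'); out=[]
    for a,b in zip(uvs,uvt):
        f=lambda p: np.r_[S.proj(p)[0]-a,T.proj(p)[0]-b]
        r=least_squares(f,[0.55,0,0.03]); out.append(np.r_[r.x,np.sqrt((r.fun**2).mean())])
    return np.array(out)
def crop(src,dst,x0,y0,w,h,k):
    im=cv2.imread(src)[y0:y0+h,x0:x0+w]; im=cv2.resize(im,None,fx=k,fy=k,interpolation=cv2.INTER_CUBIC)
    for x in range((x0+9)//10*10,x0+w,10):
        cv2.putText(im,str(x),(int((x-x0+.5)*k),8),0,.3,(0,255,255),1); cv2.line(im,(int((x-x0+.5)*k),10),(int((x-x0+.5)*k),14),(0,255,255),1)
    for y in range((y0+9)//10*10,y0+h,10):
        cv2.putText(im,str(y),(0,int((y-y0+.5)*k)),0,.3,(0,255,255),1); cv2.line(im,(20,int((y-y0+.5)*k)),(24,int((y-y0+.5)*k)),(0,255,255),1)
    cv2.imwrite(dst,im)
E
python3 - <<'E'
from h import *
crop('pics/top0.png','pics/t_loose.png',200,222,160,75,5)
crop('pics/top0.png','pics/t_rack.png',170,125,110,85,7)
crop('pics/top0.png','pics/t_gauge.png',315,140,95,90,6)
crop('pics/scene0.png','pics/s_loose.png',195,190,115,130,4)
crop('pics/scene0.png','pics/s_rack.png',225,145,130,95,6)
crop('pics/scene0.png','pics/s_gauge.png',290,235,140,115,5)
E
```

```text
(no output)
```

View pics/t_loose.png

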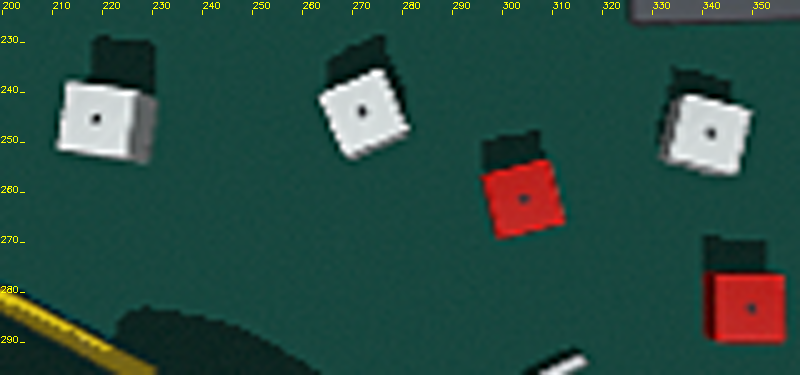

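View pics/t_rack.png

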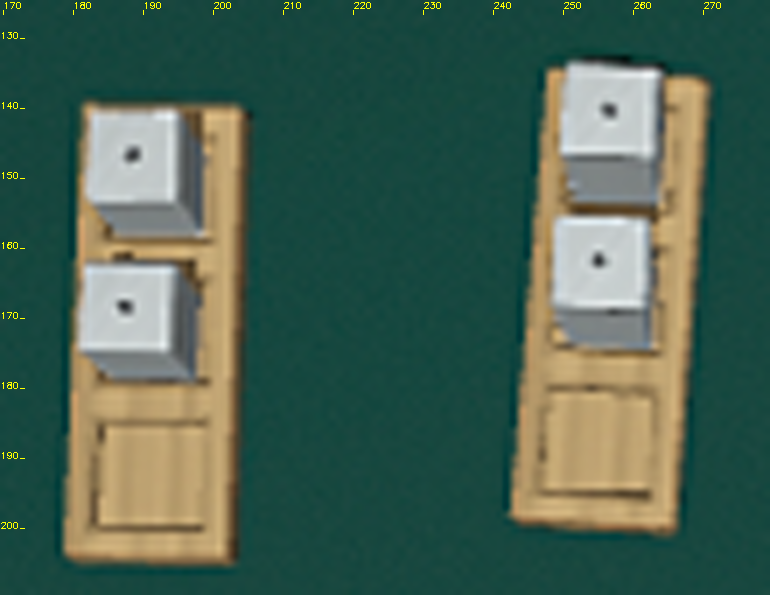

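View pics/t_gauge.png

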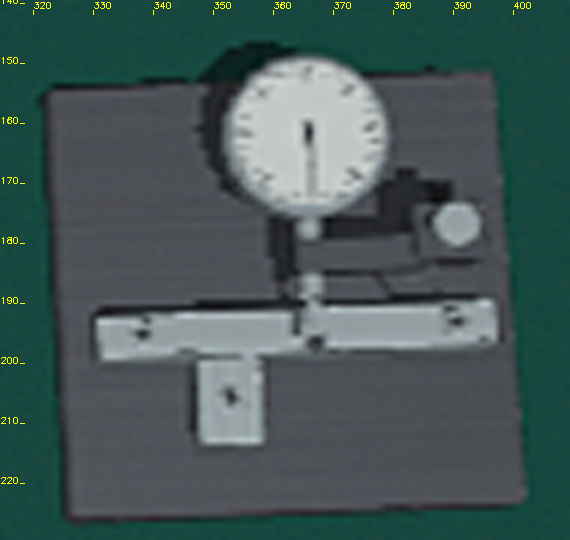

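View pics/s_loose.png

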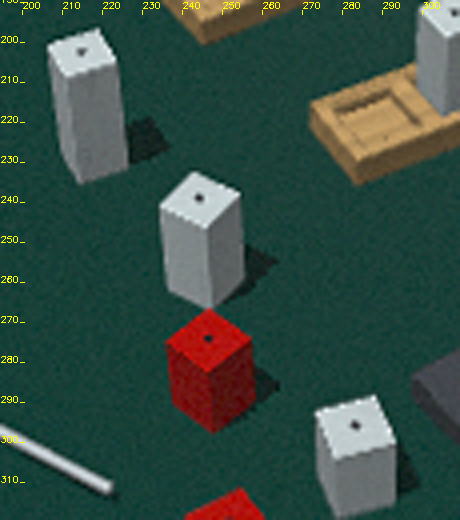

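View pics/s_rack.png

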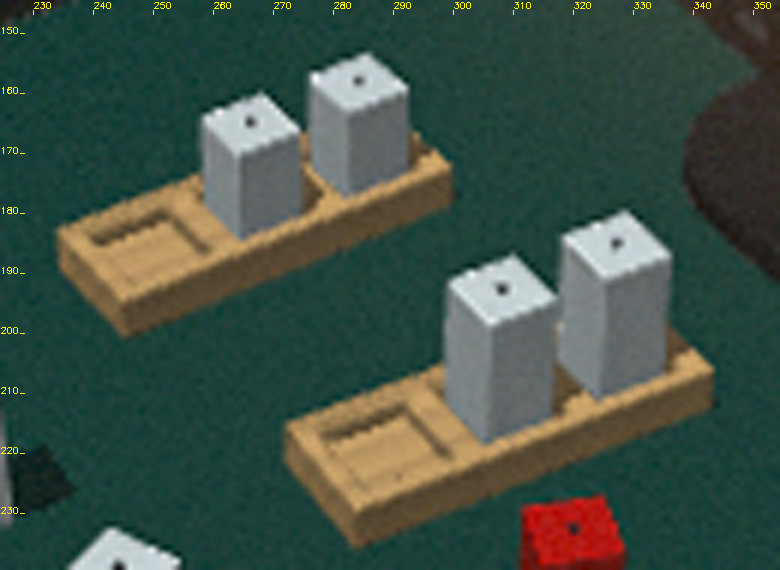

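View pics/s_gauge.png

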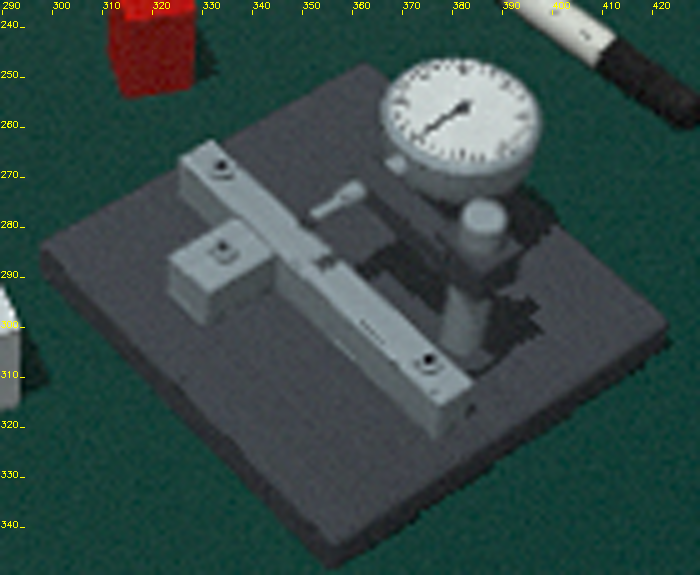

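```bash
python3 - <<'E'
from h import *
def cv(p,x0,y0,k): return (np.array(p,float)+.5)/k-.5+[x0,y0]
tl=lambda p:cv(p,200,222,5); sl=lambda p:cv(p,195,190,4); tr=lambda p:cv(p,170,125,7); sr=lambda p:cv(p,225,145,6)
tg=lambda p:cv(p,315,140,6); sg=lambda p:cv(p,290,235,5)
np.set_printoptions(precision=4,suppress=True)
print('loose dots L,M,S'); print(tri(sl([(82,51),(199,198),(355,425)]),tl([(97,118),(362,111),(711,133)])))
print('filed dots: left mid, left far, right mid, right far')
print(tri(sr([(251,122),(358,81),(502,290),(616,244)]),tr([(125,306),(133,154),(598,260),(609,110)])))
# top corners
for n,s,t in (('L',[(48,45),(98,30),(117,62),(65,78)],[(57,150),(68,82),(142,90),(132,158)]),('M',[(194,172),(243,194),(205,227),(161,206)],[(382,69),(409,128),(354,159),(319,98)]),('S',[(317,411),(375,396),(396,440),(334,459)],[(665,158),(680,95),(751,112),(737,175)])):
    P=tri(sl(s),tl(t)); print(n,P,P.mean(0)); e=P[[1,2,3,0],:2]-P[:,:2]; print('len',np.linalg.norm(e,axis=1),'ang mod90',np.degrees(np.arctan2(e[:,1],e[:,0]))%90)
S=Cam('scene');T=Cam('top')
# racks: left rack front-left, front-right corners top
print('rack corners top view @z.019 L:'); print(T.atz(tr([(83,103),(245,107),(235,557),(64,553)]),.019))
print('R:'); print(T.atz(tr([(547,68),(708,82),(676,530),(508,514)]),.019))
print('scene: nearleft,nearright-top,farright'); print(S.atz(sr([(58,233),(122,305),(453,172)]),.019)); print(S.atz(sr([(286,428),(355,513),(713,370)]),.019))
print('pockets top L'); print(T.atz(tr([(97,422),(210,422),(205,528),(90,528)]),.019)); print('R');print(T.atz(tr([(543,387),(660,388),(652,498),(538,492)]),.019))
# gauge
print('plate corners top'); print(T.atz(tg([(46,90),(493,72),(526,502),(68,520)]),.02))
print('scene'); print(S.atz(sg([(40,250),(368,65),(668,325),(332,555)]),.02))
print('fence front line top'); print(T.atz(tg([(103,360),(497,343)]),.04))
print('stop block front corners & '); print(T.atz(tg([(199,444),(262,443),(262,356)]),.04)); print(S.atz(sg([(169,259),(205,293),(235,218)]),.04),'right front')
E
```

```text
loose dots L,M,S
[[ 0.4613  0.1769  0.074   0.1254]
 [ 0.4665  0.0703  0.0572  0.1336]
 [ 0.4603 -0.0747  0.0436  0.1558]]
filed dots: left mid, left far, right mid, right far
[[0.6243 0.2526 0.0529 0.0174]
 [0.6713 0.2522 0.0532 0.1319]
 [0.6371 0.1087 0.0658 0.0901]
 [0.6829 0.1063 0.0673 0.085 ]]
L [[0.449  0.1925 0.0724 0.1893]
 [0.4761 0.1894 0.072  0.0121]
 [0.4722 0.1592 0.0745 0.3358]
 [0.445  0.1623 0.0748 0.2645]] [0.4606 0.1758 0.0734 0.2004]
len [0.0272 0.0304 0.0274 0.0305] ang mod90 [83.3503 82.7773 83.6754 82.4058]
M [[0.473  0.0664 0.0755 3.6924]
 [0.4681 0.0466 0.0768 3.2302]
 [0.4576 0.0691 0.0423 3.5238]
 [0.465  0.0927 0.0357 2.9214]] [0.4659 0.0687 0.0575 3.3419]
len [0.0204 0.0249 0.0247 0.0275] ang mod90 [76.1274 24.9979 72.6216 16.9325]
S [[ 0.4511 -0.0566  0.0404  0.3173]
 [ 0.4772 -0.0628  0.04    0.2095]
 [ 0.4697 -0.0915  0.0443  0.0243]
 [ 0.443  -0.0854  0.0433  0.1765]] [ 0.4603 -0.0741  0.042   0.1819]
len [0.0268 0.0296 0.0274 0.0299] ang mod90 [76.5731 75.4792 77.1194 74.3437]
rack corners top view @z.019 L:
[[0.6978 0.2766 0.019 ]
 [0.6972 0.2251 0.
[... 371 characters left out ...]
.019 ]
 [0.5955 0.2323 0.019 ]
 [0.5619 0.2325 0.019 ]
 [0.5614 0.2683 0.019 ]]
R
[[0.6081 0.1283 0.019 ]
 [0.6082 0.0916 0.019 ]
 [0.5733 0.0934 0.019 ]
 [0.5747 0.129  0.019 ]]
plate corners top
[[ 0.6667 -0.036   0.02  ]
 [ 0.6751 -0.1989  0.02  ]
 [ 0.5173 -0.2075  0.02  ]
 [ 0.5084 -0.0442  0.02  ]]
scene
[[ 0.5059 -0.0498  0.02  ]
 [ 0.6639 -0.0409  0.02  ]
 [ 0.6717 -0.2013  0.02  ]
 [ 0.5129 -0.2114  0.02  ]]
fence front line top
[[ 0.5635 -0.0546  0.04  ]
 [ 0.5714 -0.1931  0.04  ]]
stop block front corners & 
[[ 0.534  -0.0883  0.04  ]
 [ 0.5347 -0.1103  0.04  ]
 [ 0.5656 -0.1106  0.04  ]]
[[ 0.5316 -0.0921  0.04  ]
 [ 0.533  -0.1115  0.04  ]
 [ 0.5623 -0.0894  0.04  ]] right front
```

```bash
python3 - <<'E'
from h import *
crop('pics/top0.png','pics/t_box.png',0,10,160,330,2)
crop('pics/scene0.png','pics/s_box.png',0,0,310,220,2)
a=cv2.imread('pics/t_box.png');b=cv2.imread('pics/s_box.png')
a=cv2.copyMakeBorder(a[:600],0,0,0,0,0);print(a.shape,b.shape);cv2.imwrite('pics/t_box.png',a[:600])
E
```

```text
(600, 320, 3) (440, 620, 3)
```

View pics/t_box.png

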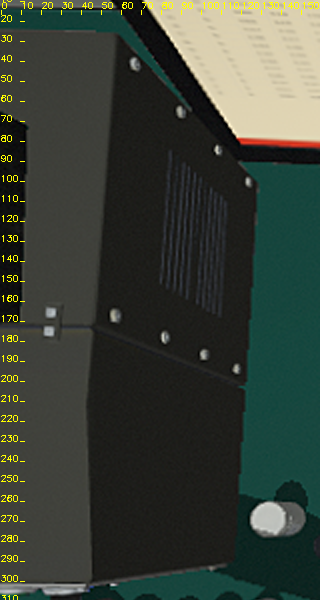

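View pics/s_box.png

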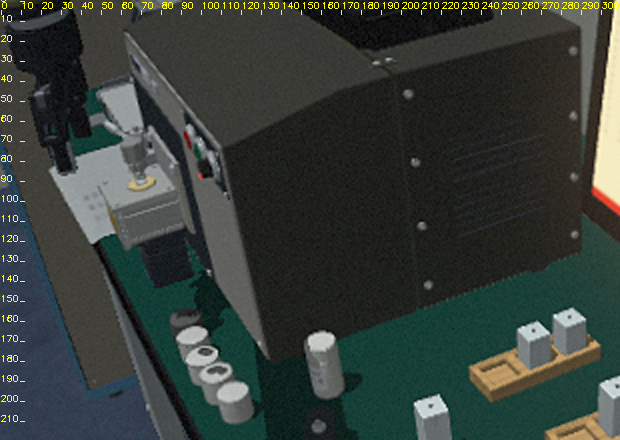

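```bash
python3 - <<'E'
from h import *
np.set_printoptions(precision=3,suppress=True)
print(tri([(133,179),(111,73),(192,31),(205,153)],[(117,294),(45,300),(47,173),(122,203)]))
S=Cam('scene');T=Cam('top')
print(S.proj([[.245,.602,.231],[.245,.602,.4]]))
# base frame near objects
print(tri([(93,170),(117,195),(162,172)],[(45,318),(132,317),(138,268)]))
print(tri([(83,180)],[(172,288)]))
E
```

```text
[[0.359 0.39  0.039 0.162]
 [0.366 0.397 0.294 0.509]
 [0.546 0.387 0.339 1.54 ]
 [0.547 0.396 0.032 1.549]]
[[39.753 81.353]
 [20.071 10.621]]
[[ 0.303  0.565 -0.021  0.015]
 [ 0.312  0.357  0.037  0.773]
 [ 0.414  0.34   0.067  0.027]]
[[ 0.316  0.276  0.127 27.47 ]]
```

>>> arm_command(
  commands=[
    [0,0,-0.25,0,0,0],
    [0,0,-0.25,0,0,0],
    [0,0,-0.25,0,0,0],
    [0,0,-0.25,0,0,0],
    [-0.113,-0.278,0,0,0,0],
    [-0.113,-0.278,0,0,0,0],
    [-0.113,-0.278,0,0,0,0],
    [-0.113,-0.278,0,0,0,0],
    [-0.113,-0.278,0,0,0,0],
    [-0.113,-0.278,0,0,0,0],
  ],
  gripper=0.6,
)

```text
time: 1.1
ee_pos: [0.2449, 0.4204, 0.3308]
orientation: [-0.604, -3.083, 0.001]
force: [0.7, -0.5, 0.4]
opening: 0.0511
```

>>> arm_command(
  commands=[
    [-0.27,-0.19,0,0,0,0],
    [-0.27,-0.19,0,0,0,0],
    [-0.27,-0.19,0,0,0,0],
    [-0.27,-0.19,0,0,0,0],
    [-0.27,-0.19,0,0,0,0],
    [-0.25,-0.28,0,0,0,-1],
    [0,0,0,0,0,-1],
  ],
)

```text
time: 1.8
ee_pos: [0.3492, 0.2426, 0.3314]
orientation: [0.396, 3.116, -0.001]
force: [-0.1, 0.8, -0.2]
opening: 0.0513
```

```bash
cat >> h.py <<'E'
def go(x,y,z=None,jaw=None,n=None):
    "print tool rows (fractions) to get to a world target; turn first (tool z)"
    s=sense(); M=R.from_rotvec(s['orientation']).as_matrix(); p=s['ee_pos']
    cur=np.degrees(np.arctan2(M[1,1],M[0,1]))
    d=np.array([x,y,p[2] if z is None else z])-p
    if jaw is not None:
        t=(jaw-cur+90)%180-90; 
        print('jaw now %.2f turn total frac %.3f'%(cur,-t/4))
        M2=R.from_euler('z',t,degrees=True).as_matrix()@M
    else: M2=M; print('jaw now %.2f'%cur)
    print('pos',p.round(4),'tilt deg',np.degrees(np.arccos(-M[2,2])).round(2),'shift fracs total (after turn)',(M2.T@d/0.1).round(4),'|xy| mm',1000*np.linalg.norm(d[:2]))
E
python3 - <<'E'
from h import *
def cv(p,x0,y0,k): return (np.array(p,float)+.5)/k-.5+[x0,y0]
tl=lambda p:cv(p,200,222,5); sl=lambda p:cv(p,195,190,4)
s=[(194,172),(243,194),(205,227),(161,206)];t=[(319,98),(382,69),(409,128),(354,159)]
P=tri(sl(s),tl(t)); print(P.round(4),P.mean(0)); e=P[[1,2,3,0],:2]-P[:,:2]; print(np.degrees(np.arctan2(e[:,1],e[:,0]))%90)
go(.460,-.0745,.15,75.6)
E
```

```text
[[0.4726 0.0878 0.0568 0.2125]
 [0.4847 0.0621 0.0568 0.1321]
 [0.4593 0.0511 0.0583 0.2951]
 [0.4473 0.0729 0.06   0.0775]] [0.46598626 0.06845408 0.05797059 0.17930919]
[25.26770684 23.40205808 28.85054783 30.40720449]
jaw now 75.51 turn total frac -0.021
pos [0.3492 0.2426 0.3314] tilt deg 0.06 shift fracs total (after turn) [-1.8602 -2.7943  1.817 ] |xy| mm 335.8621893265355
```

>>> arm_command(
  commands=[
    [-0.186,-0.28,0.1,0,0,0],
    [-0.186,-0.28,0.1,0,0,0],
    [-0.186,-0.28,0.2,0,0,0],
    [-0.186,-0.28,0.2,0,0,0],
    [-0.186,-0.28,0.2,0,0,0],
    [-0.186,-0.28,0.2,0,0,0],
    [-0.186,-0.28,0.2,0,0,0],
    [-0.186,-0.28,0.2,0,0,0],
    [-0.186,-0.28,0.2,0,0,0],
    [-0.186,-0.28,0.2,0,0,0],
    [0,0,0,0,0,0],
  ],
)

```text
time: 2.9
ee_pos: [0.4573, -0.0741, 0.149]
orientation: [-0.398, -3.113, 0.006]
force: [-0.6, 0.2, 1.1]
opening: 0.0514
```

```bash
python3 - <<'E'
from h import *
cv2.imwrite('pics/s1.png',grab_frame('scene'));cv2.imwrite('pics/p1.png',grab_frame('top'))
a=cv2.imread('pics/s1.png')[180:370,180:420];b=cv2.imread('pics/p1.png')[150:340,220:460]
cv2.imwrite('pics/c1.png',cv2.resize(np.vstack([a,b]),None,fx=1.55,fy=1.55))
go(.460,-.0745,.012,75.6)
E
```

```text
jaw now 75.73 turn total frac 0.031
pos [ 0.4581 -0.0698  0.1507] tilt deg 0.11 shift fracs total (after turn) [-0.033  -0.0399  1.3868] |xy| mm 5.105299082430961
```

View pics/c1.png

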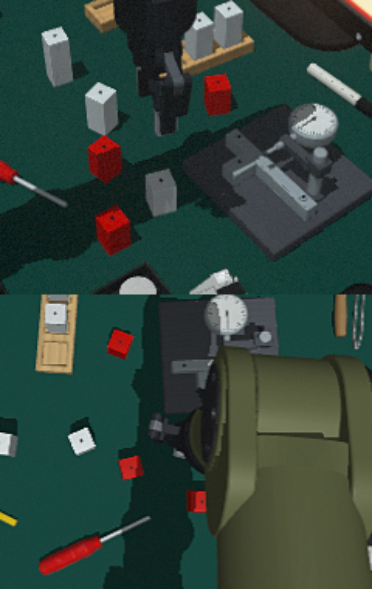

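>>> arm_command(
  commands=[
    [-0.033,-0.04,0,0,0,0],
    [0,0,0.23,0,0,0],
    [0,0,0.23,0,0,0],
    [0,0,0.23,0,0,0],
    [0,0,0.23,0,0,0],
    [0,0,0.23,0,0,0],
    [0,0,0.23,0,0,0],
    [0,0,0,0,0,0],
  ],
)

```text
time: 3.8
ee_pos: [0.459, -0.0728, 0.0115]
orientation: [-0.383, -3.114, 0.001]
force: [-0.3, 0.1, -1.1]
opening: 0.0514
```

```bash
python3 - <<'E'
from h import *
cv2.imwrite('pics/s2.png',grab_frame('scene'))
crop('pics/s2.png','pics/c2.png',250,240,90,110,5)
go(.460,-.0745,.012,75.6); print(sense()['force'])
E
```

```text
jaw now 75.93 turn total frac 0.083
pos [ 0.4602 -0.0732  0.0129] tilt deg 0.13 shift fracs total (after turn) [-0.0009 -0.0133  0.0089] |xy| mm 1.3288188815067592
[-0.10091375  0.42485272  0.07842088]
```

View pics/c2.png

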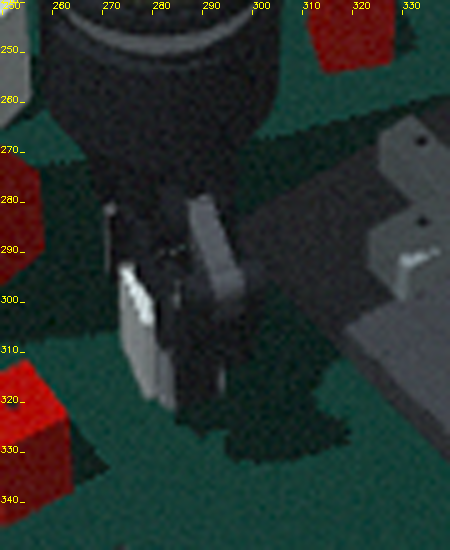

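>>> arm_command(
  commands=[
    [0,0,0,0,0,0],
    [0,0,0,0,0,0],
    [0,0,0,0,0,0],
    [0,0,0,0,0,0],
    [0,0,0,0,0,0],
  ],
  gripper=0,
  grip_force=50,
)

```text
time: 4.35
ee_pos: [0.4626, -0.0738, 0.0149]
orientation: [0.386, 3.115, 0.002]
force: [-0.6, 0.1, 7.1]
opening: 0.0272
```

>>> arm_command(
  commands=[
    [0,0,-0.3,0,0,0],
    [0,0,-0.3,0,0,0],
    [0,0,-0.3,0,0,0],
    [0,0,-0.3,0,0,0],
    [0,0,0,0,0,0],
  ],
)

```text
time: 4.85
ee_pos: [0.4639, -0.0741, 0.1374]
orientation: [0.386, 3.11, 0.005]
force: [0.6, -0.5, -0.7]
opening: 0.0272
```

```bash
python3 - <<'E'
from h import *
for i in range(3):
    im=grab_frame('scene'); s=sense(); print(s['ee_pos'],s['force'],s['opening'])
cv2.imwrite('pics/s3.png',im)
crop('pics/s3.png','pics/c3.png',220,160,100,140,4)
# candidate pocket targets
P=np.array([.5782,.2502]); print(P); go(.5785,.250,.14,90.2)
E
```

```text
[ 0.46248515 -0.07383647  0.13533873] [ 0.41861961 -0.12492172 -1.49314497] 0.02728887159876452
[ 0.46118365 -0.07376657  0.13378368] [-0.14773922 -0.7008998  -0.6754889 ] 0.02728894081594384
[ 0.46039124 -0.07379255  0.13282165] [ 0.26973124  0.39720552 -1.29398402] 0.027190742407970193
[0.5782 0.2502]
jaw now 75.84 turn total frac -3.589
pos [ 0.4604 -0.0738  0.1328] tilt deg 0.05 shift fracs total (after turn) [-1.1923  3.2338 -0.0707] |xy| mm 344.6611353015918
```

View pics/c3.png

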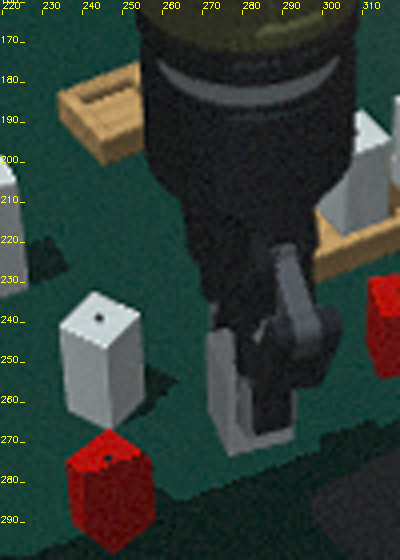

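>>> arm_command(
  commands=[
    [0,0,0,0,0,-0.9],
    [0,0,0,0,0,-0.9],
    [0,0,0,0,0,-0.9],
    [0,0,0,0,0,-0.9],
    [-0.15,0.4,0,0,0,0],
    [-0.15,0.4,0,0,0,0],
    [-0.15,0.4,0,0,0,0],
    [-0.15,0.4,0,0,0,0],
    [-0.15,0.4,0,0,0,0],
    [-0.15,0.4,0,0,0,0],
    [-0.15,0.4,0,0,0,0],
    [-0.14,0.42,0,0,0,0],
  ],
)

```text
time: 6.2
ee_pos: [0.5781, 0.2491, 0.1309]
orientation: [0.005, -3.139, 0.004]
force: [0.8, -0.4, -0.7]
opening: 0.0272
```

>>> arm_command(
  commands=[
    [0,0,0,0,0,0],
    [0,0,0.25,0,0,0],
    [0,0,0.25,0,0,0],
    [0,0,0,0,0,0],
    [0,0,0,0,0,0],
  ],
)

```text
time: 6.7
ee_pos: [0.5777, 0.2477, 0.082]
orientation: [0.006, -3.139, 0.003]
force: [-0.3, 0.8, -0.5]
opening: 0.0273
```

```bash
python3 - <<'E'
from h import *
for i in range(3):
    im=grab_frame('scene'); s=sense(); print(s['ee_pos'],s['force'],s['opening'])
cv2.imwrite('pics/s4.png',im);cv2.imwrite('pics/p4.png',grab_frame('top'))
crop('pics/s4.png','pics/c4.png',210,110,110,110,5)
crop('pics/p4.png','pics/d4.png',150,120,110,110,5)
a=cv2.imread('pics/c4.png');b=cv2.imread('pics/d4.png');cv2.imwrite('pics/e4.png',cv2.resize(np.hstack([a,b]),(800,400)))
go(.578,.250,.045,90.2)
E
```

```text
[0.57867927 0.24811725 0.08333584] [ 0.63336005  1.1044161  -0.68529731] 0.02738965372384988
[0.5792588  0.24840663 0.08417836] [ 0.21085876  0.13894772 -1.19044137] 0.027089707854202987
[0.57945148 0.24855283 0.08455887] [-0.07635471  0.171418   -0.8700229 ] 0.027178881788298463
jaw now 90.23 turn total frac 0.008
pos [0.5795 0.2487 0.0847] tilt deg 0.13 shift fracs total (after turn) [0.0153 0.0127 0.3967] |xy| mm 1.9578814477099822
```

View pics/e4.png

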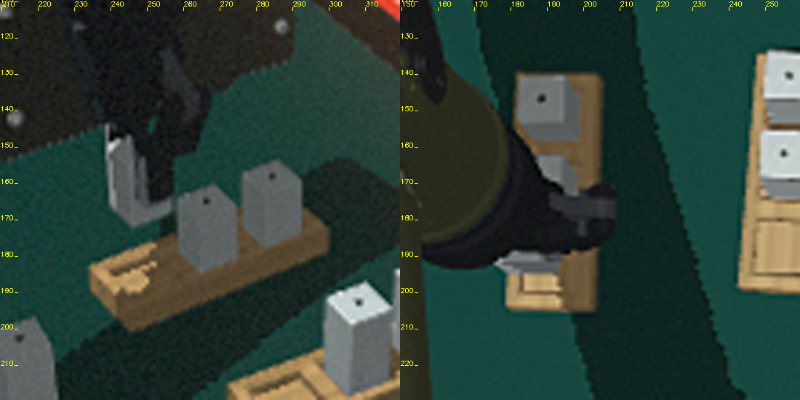

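```bash
python3 - <<'E'
from h import *
np.set_printoptions(precision=4,suppress=True)
crop('pics/s4.png','pics/c4.png',230,135,40,50,12)
crop('pics/p4.png','pics/d4.png',170,160,45,50,12)
a=cv2.imread('pics/c4.png');b=cv2.imread('pics/d4.png');cv2.imwrite('pics/e4b.png',cv2.resize(np.hstack([a,b]),None,fx=.75,fy=.75))
S=Cam('scene');T=Cam('top')
for z in (.069,.072): print(S.atz([(240.8,166.4),(248.5,172.7),(257.3,167.8)],z))
E
```

```text
[[0.5645 0.2595 0.069 ]
 [0.5672 0.2307 0.069 ]
 [0.5917 0.2354 0.069 ]]
[[0.5627 0.2559 0.072 ]
 [0.5654 0.2272 0.072 ]
 [0.5897 0.2319 0.072 ]]
```

View pics/e4b.png

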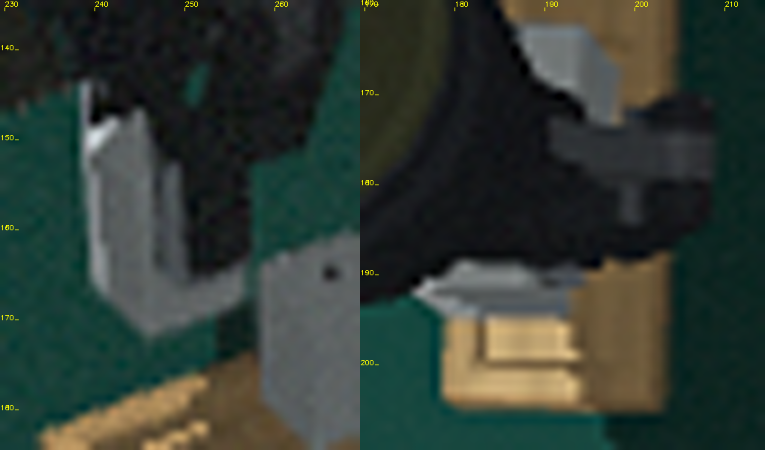

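```bash
python3 - <<'E'
from h import *
np.set_printoptions(precision=4,suppress=True)
S=Cam('scene');T=Cam('top')
print(T.atz([(178.4,194.2),(193.4,194.9)],.0715))
print(S.atz([(241,167),(246.6,172.1),(257.3,166.5)],.0715))
print(tri([(241,167),(246.6,172.1)],[(178.4,194.2),(193.4,194.9)]))
E
```

```text
[[0.5653 0.2644 0.0715]
 [0.5643 0.2335 0.0715]]
[[0.5623 0.2543 0.0715]
 [0.5634 0.2319 0.0715]
 [0.5924 0.2365 0.0715]]
[[0.5676 0.2667 0.0616 0.2374]
 [0.5645 0.2339 0.0698 0.0251]]
```

>>> arm_command(
  commands=[
    [0.015,0.008,0,0,0,0],
    [0,0,0.2,0,0,0],
    [0,0,0.18,0,0,0],
    [0,0,0,0,0,0],
    [0,0,0,0,0,0],
    [0,0,0,0,0,0],
  ],
)

```text
time: 7.5
ee_pos: [0.578, 0.2496, 0.0467]
orientation: [-0.006, 3.14, 0.002]
force: [0.1, -0.1, -0.9]
opening: 0.0274
```

>>> arm_command(
  commands=[
    [0,0,0.08,0,0,0],
    [0,0,0.06,0,0,0],
    [0,0,0,0,0,0],
    [0,0,0,0,0,0],
  ],
)

```text
time: 7.9
ee_pos: [0.5775, 0.2492, 0.0312]
orientation: [-0.006, 3.141, -0.0]
force: [2.0, 0.5, -1.4]
opening: 0.0275
```

```bash
python3 - <<'E'
from h import *
im=grab_frame('scene'); s=sense(); print(s['ee_pos'],s['force'],s['opening'])
cv2.imwrite('pics/s5.png',im);cv2.imwrite('pics/p5.png',grab_frame('top'))
crop('pics/s5.png','pics/c5.png',225,145,50,60,9)
crop('pics/p5.png','pics/d5.png',165,160,45,60,9)
a=cv2.imread('pics/c5.png');b=cv2.imread('pics/d5.png');cv2.imwrite('pics/e5.png',cv2.resize(np.hstack([a,b]),None,fx=.9,fy=.9))
go(.578,.2495,.026,90.2)
E
```

```text
[0.57751579 0.24916582 0.03132234] [ 3.10169331  0.02579272 -2.93026612] 0.02734310439009592
jaw now 90.23 turn total frac 0.008
pos [0.5775 0.2491 0.0314] tilt deg 0.04 shift fracs total (after turn) [-0.005   0.0035  0.0538] |xy| mm 0.6191797170271743
```

View pics/e5.png

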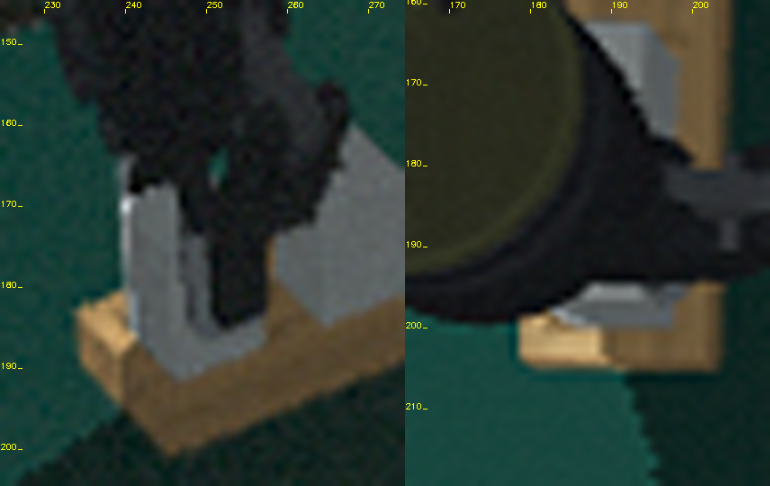

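>>> arm_command(
  commands=[
    [-0.025,0,-0.05,0,0,0],
    [0,0,0,0,0,0],
    [0,0,0.08,0,0,0],
    [0,0,0,0,0,0],
    [0,0,0.06,0,0,0],
    [0,0,0,0,0,0],
    [0,0,0,0,0,0],
  ],
)

```text
time: 8.7
ee_pos: [0.5794, 0.2494, 0.025]
orientation: [0.006, -3.14, -0.002]
force: [-7.8, -2.4, 17.6]
opening: 0.0274
```

```bash
python3 - <<'E'
from h import *
im=grab_frame('scene'); s=sense(); print(s['ee_pos'],s['force'],s['opening'])
cv2.imwrite('pics/s6.png',im);cv2.imwrite('pics/p6.png',grab_frame('top'))
crop('pics/s6.png','pics/c5.png',225,145,50,60,9)
crop('pics/p6.png','pics/d5.png',165,160,45,60,9)
a=cv2.imread('pics/c5.png');b=cv2.imread('pics/d5.png');cv2.imwrite('pics/e6.png',cv2.resize(np.hstack([a,b]),None,fx=.9,fy=.9))
go(.578,.2495,.026,90.2)
E
```

```text
[0.57943039 0.24937678 0.0249579 ] [-6.67497642 -2.35467537 16.8574022 ] 0.027474044144873297
jaw now 90.24 turn total frac 0.010
pos [0.5794 0.2494 0.025 ] tilt deg 0.1 shift fracs total (after turn) [ 0.0142  0.0014 -0.0104] |xy| mm 1.4230190782663092
```

View pics/e6.png

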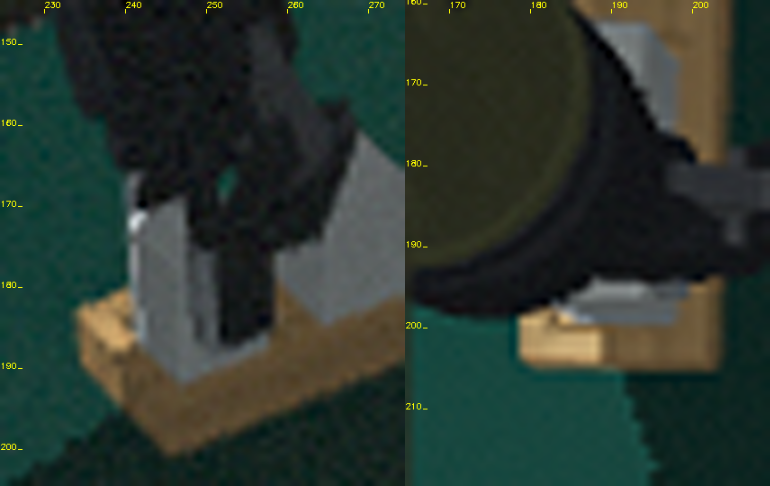

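```bash
python3 - <<'E'
from h import *
np.set_printoptions(precision=1,suppress=True)
S=Cam('scene')
for c in [(.579,.2485)]:
  for zt in (.054,.063):
    print(zt,S.proj([[c[0]-.014,c[1]+.014,zt],[c[0]-.014,c[1]-.014,zt],[c[0]-.014,c[1]+.014,.019],[c[0]-.014,c[1]-.014,.019]]).ravel())
crop('pics/s6.png','pics/c6.png',232,160,36,40,16)
E
```

```text
0.054 [240.8 171.2 247.1 177.8 241.7 183.8 248.  190.4]
0.063 [240.5 167.9 246.9 174.4 241.7 183.8 248.  190.4]
```

View pics/c6.png

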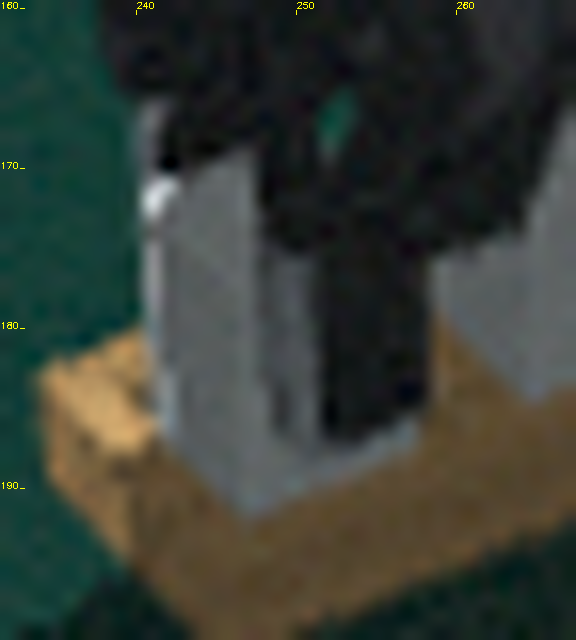

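>>> arm_command(
  commands=[
    [0,0,-0.01,0,0,0],
    [0,0,0,0,0,0],
  ],
)

```text
time: 9.0
ee_pos: [0.5794, 0.2494, 0.025]
orientation: [0.007, -3.141, -0.001]
force: [-4.9, -1.0, 10.9]
opening: 0.0272
```

>>> arm_command(
  commands=[
    [0,0,0,0,0,0],
    [0,0,0,0,0,0],
    [0,0,0,0,0,0],
  ],
  gripper=0.6,
)

```text
time: 9.3
ee_pos: [0.5794, 0.2493, 0.0229]
orientation: [0.007, -3.141, 0.0]
force: [-0.6, -0.5, -0.1]
opening: 0.0513
```

>>> arm_command(
  commands=[
    [0,0,-0.2,0,0,0],
    [0,0,-0.3,0,0,0],
    [0,0,-0.4,0,0,0],
    [0,0,-0.3,0,0,0],
    [0,0,0,0,0,0],
  ],
)

```text
time: 9.8
ee_pos: [0.5826, 0.2503, 0.1483]
orientation: [-0.006, 3.134, 0.007]
force: [0.9, 0.0, 0.4]
opening: 0.0513
```

```bash
python3 - <<'E'
from h import *
im=grab_frame('scene'); s=sense(); print(s['ee_pos'],s['force'],s['opening'])
cv2.imwrite('pics/s7.png',im)
crop('pics/s7.png','pics/c7.png',225,130,80,80,7)
go(.4663,.0695,.145,116.5)
E
```

```text
[0.58113768 0.24985107 0.14569111] [-0.51057848  0.69406899  0.06646287] 0.05129472703868216
jaw now 90.24 turn total frac -6.565
pos [0.5811 0.2499 0.1457] tilt deg 0.27 shift fracs total (after turn) [ 1.8324 -1.1016 -0.0033] |xy| mm 213.80879640941617
```

View pics/c7.png

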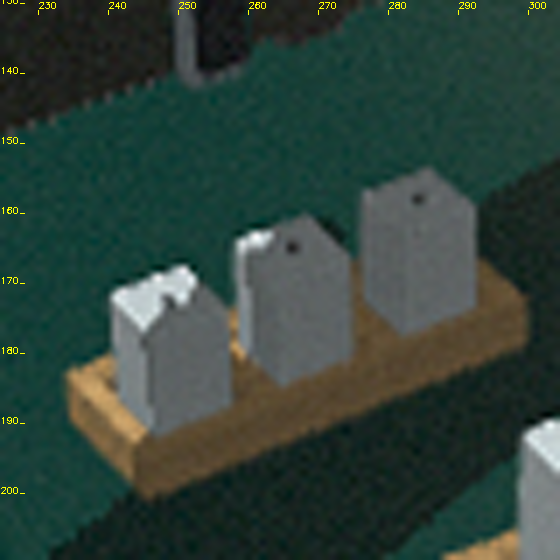

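>>> arm_command(
  commands=[
    [0,0,0,0,0,-0.96],
    [0,0,0,0,0,-0.96],
    [0,0,0,0,0,-0.96],
    [0,0,0,0,0,-0.96],
    [0,0,0,0,0,-0.96],
    [0,0,0,0,0,-0.96],
    [0,0,0,0,0,-0.96],
  ],
)

```text
time: 10.55
ee_pos: [0.5786, 0.2489, 0.1413]
orientation: [0.74, -3.05, 0.001]
force: [-0.4, -0.5, -0.8]
opening: 0.0512
```

>>> arm_command(
  commands=[
    [0.36,-0.22,0,0,0,0],
    [0.36,-0.22,0,0,0,0],
    [0.36,-0.22,0,0,0,0],
    [0.36,-0.22,0,0,0,0],
    [0.36,-0.22,0,0,0,0],
    [0,0,0,0,0,0],
    [0,0,0,0,0,0],
  ],
)

```text
time: 11.25
ee_pos: [0.4687, 0.0689, 0.1425]
orientation: [0.734, -3.054, -0.002]
force: [0.8, 0.5, 1.4]
opening: 0.0516
```

```bash
python3 - <<'E'
from h import *
go(.4663,.0695,.025,117)
E
```

```text
jaw now 117.03 turn total frac 0.008
pos [0.4687 0.0689 0.1425] tilt deg 0.08 shift fracs total (after turn) [0.0179 0.0146 1.175 ] |xy| mm 2.461662925647847
```

>>> arm_command(
  commands=[
    [0.018,0.015,0,0,0,0],
    [0,0,0.23,0,0,0],
    [0,0,0.23,0,0,0],
    [0,0,0.23,0,0,0],
    [0,0,0.23,0,0,0],
    [0,0,0.23,0,0,0],
    [0,0,0,0,0,0],
    [0,0,0,0,0,0],
  ],
)

```text
time: 12.05
ee_pos: [0.4673, 0.0704, 0.0281]
orientation: [0.738, -3.052, 0.001]
force: [0.1, 0.1, -0.1]
opening: 0.0512
```

```bash
python3 - <<'E'
from h import *
cv2.imwrite('pics/s8.png',grab_frame('scene'))
crop('pics/s8.png','pics/c8.png',215,190,80,100,6)
go(.4663,.0695,.025,117); print(sense()['force'])
E
```

```text
jaw now 117.18 turn total frac 0.046
pos [0.468  0.0705 0.0289] tilt deg 0.04 shift fracs total (after turn) [ 0.0194 -0.001   0.0387] |xy| mm 1.9421757417106702
[ 0.20581611 -0.63722647  0.38358959]
```

View pics/c8.png

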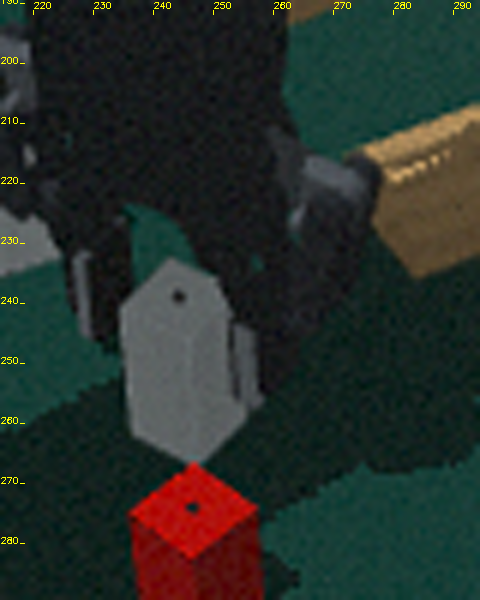

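>>> arm_command(
  commands=[
    [0.02,0,0.03,0,0,0],
    [0,0,0,0,0,0],
    [0,0,0,0,0,0],
  ],
)

```text
time: 12.4
ee_pos: [0.4658, 0.0691, 0.0259]
orientation: [-0.736, 3.053, 0.001]
force: [0.3, 0.8, -0.1]
opening: 0.0514
```

>>> arm_command(
  commands=[
    [0,0,0,0,0,0],
    [0,0,0,0,0,0],
    [0,0,0,0,0,0],
    [0,0,0,0,0,0],
    [0,0,0,0,0,0],
  ],
  gripper=0,
  grip_force=50,
)

```text
time: 12.9
ee_pos: [0.4659, 0.0691, 0.0258]
orientation: [-0.736, 3.053, 0.0]
force: [-1.5, 0.0, 5.6]
opening: 0.0276
```

>>> arm_command(
  commands=[
    [0,0,-0.3,0,0,0],
    [0,0,-0.3,0,0,0],
    [0,0,-0.3,0,0,0],
    [0,0,-0.2,0,0,0],
    [0,0,0,0,0,0],
    [0,0,0,0,0,0],
  ],
)

```text
time: 13.5
ee_pos: [0.4651, 0.0689, 0.1347]
orientation: [0.737, -3.054, -0.0]
force: [0.0, 0.2, -1.8]
opening: 0.0271
```

```bash
python3 - <<'E'
from h import *
cv2.imwrite('pics/s9.png',grab_frame('scene'))
crop('pics/s9.png','pics/c9.png',205,130,90,120,5)
go(.591,.109,.14,87); print(sense()['force'])
E
```

```text
jaw now 117.12 turn total frac 7.531
pos [0.4645 0.0688 0.134 ] tilt deg 0.12 shift fracs total (after turn) [-1.2423  0.468  -0.0626] |xy| mm 132.76317138453726
[-0.38575126  0.27496797 -2.05182811]
```

View pics/c9.png

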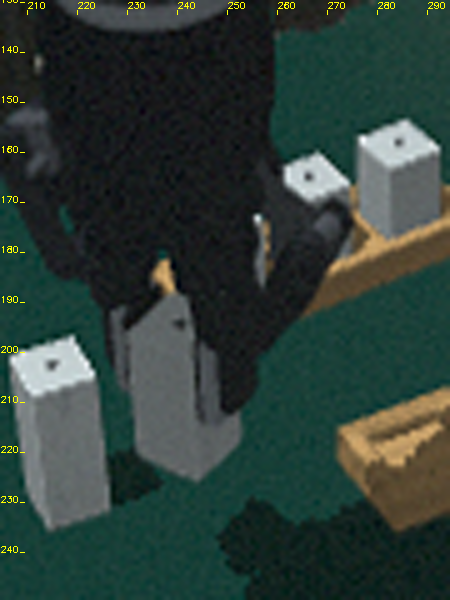

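>>> arm_command(
  commands=[
    [0,0,0,0,0,0.94],
    [0,0,0,0,0,0.94],
    [0,0,0,0,0,0.94],
    [0,0,0,0,0,0.94],
    [0,0,0,0,0,0.94],
    [0,0,0,0,0,0.94],
    [0,0,0,0,0,0.94],
    [0,0,0,0,0,0.94],
    [-0.31,0.12,0,0,0,0],
    [-0.31,0.12,0,0,0,0],
    [-0.31,0.12,0,0,0,0],
    [-0.31,0.12,0,0,0,0],
  ],
)

```text
time: 14.75
ee_pos: [0.5918, 0.1107, 0.1328]
orientation: [-0.081, -3.137, 0.002]
force: [0.9, -0.9, -0.2]
opening: 0.0277
```

>>> arm_command(
  commands=[
    [0,0,0,0,0,0],
    [0,0,0.2,0,0,0],
    [0,0,0.2,0,0,0],
    [0,0,0,0,0,0],
    [0,0,0,0,0,0],
    [0,0,0,0,0,0],
  ],
)

```text
time: 15.35
ee_pos: [0.592, 0.1103, 0.096]
orientation: [0.081, 3.14, 0.0]
force: [0.2, -0.1, -1.0]
opening: 0.0274
```

```bash
cat > look.py <<'E'
from h import *
import sys
def look(tag,sx,sy,tx,ty,w=50,hh=60,k=8):
    cv2.imwrite(f'pics/s{tag}.png',grab_frame('scene'));cv2.imwrite(f'pics/p{tag}.png',grab_frame('top'))
    crop(f'pics/s{tag}.png','pics/_a.png',sx,sy,w,hh,k); crop(f'pics/p{tag}.png','pics/_b.png',tx,ty,w,hh,k)
    cv2.imwrite(f'pics/e{tag}.png',np.hstack([cv2.imread('pics/_a.png'),cv2.imread('pics/_b.png')]))
    s=sense(); print(s['ee_pos'].round(4),s['force'].round(1),s['opening'])
E
python3 - <<'E'
from look import *
look(10,265,160,230,160)
go(.591,.1097,.055,87)
E
```

```text
[0.5923 0.1105 0.0964] [ 0.3  0.8 -0.6] 0.02750558643585244
jaw now 87.04 turn total frac 0.009
pos [0.5923 0.1105 0.0964] tilt deg 0.1 shift fracs total (after turn) [ 0.0135 -0.0095  0.4141] |xy| mm 1.5813234773380849
```

View pics/e10.png

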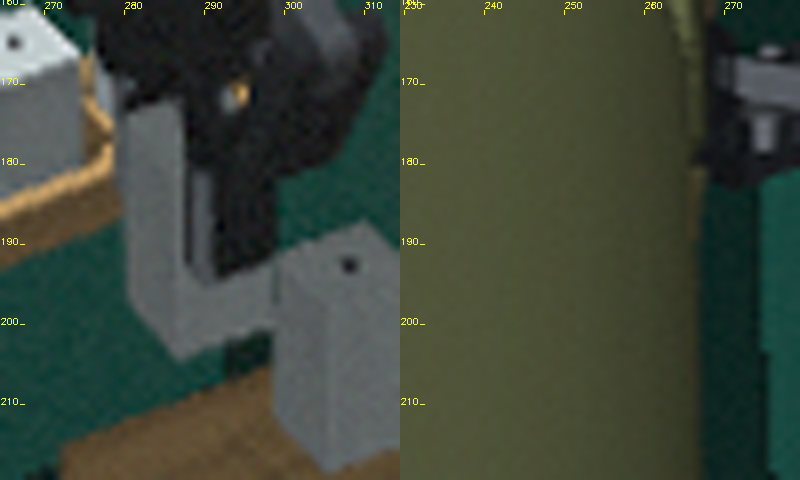

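```bash
python3 - <<'E'
from h import *
np.set_printoptions(precision=4,suppress=True)
S=Cam('scene')
P=S.atz([(280.3,197),(287.4,204.6)],.0706);print(P)
c,s=np.cos(np.radians(-3)),np.sin(np.radians(-3))
f=lambda dx,dy:np.array([.5923+c*dx-s*dy,.1105+s*dx+c*dy,.0706])
print(S.proj([f(-.014,.014),f(-.014,-.014),f(.014,-.014)]))
E
```

```text
[[0.5795 0.1239 0.0706]
 [0.5787 0.0966 0.0706]]
[[279.7476 196.7425]
 [286.7193 204.6224]
 [298.9836 199.9979]]
```

>>> arm_command(
  commands=[
    [0.014,-0.005,0,0,0,0],
    [0,0,0.2,0,0,0],
    [0,0,0.2,0,0,0],
    [0,0,0.06,0,0,0],
    [0,0,0,0,0,0],
    [0,0,0,0,0,0],
  ],
)

```text
time: 16.05
ee_pos: [0.591, 0.1101, 0.0503]
orientation: [0.081, 3.139, 0.001]
force: [-0.5, -0.5, -0.6]
opening: 0.0273
```

>>> arm_command(
  commands=[
    [0,0,0.05,0,0,0],
    [0,0,0,0,0,0],
    [0,0,0.05,0,0,0],
    [0,0,0,0,0,0],
    [0,0,0,0,0,0],
  ],
)

```text
time: 16.55
ee_pos: [0.5902, 0.11, 0.0392]
orientation: [-0.081, -3.14, 0.0]
force: [0.3, -0.7, -1.0]
opening: 0.0276
```

```bash
python3 - <<'E'
from look import *
look(11,265,170,230,160)
go(.591,.1097,.0358,87)
E
```

```text
[0.5904 0.1101 0.0394] [-0.4 -0.3 -0.4] 0.027301344815645143
jaw now 87.04 turn total frac 0.010
pos [0.5904 0.1101 0.0394] tilt deg 0.01 shift fracs total (after turn) [-0.0057 -0.0033  0.0359] |xy| mm 0.6569846555421032
```

View pics/e11.png

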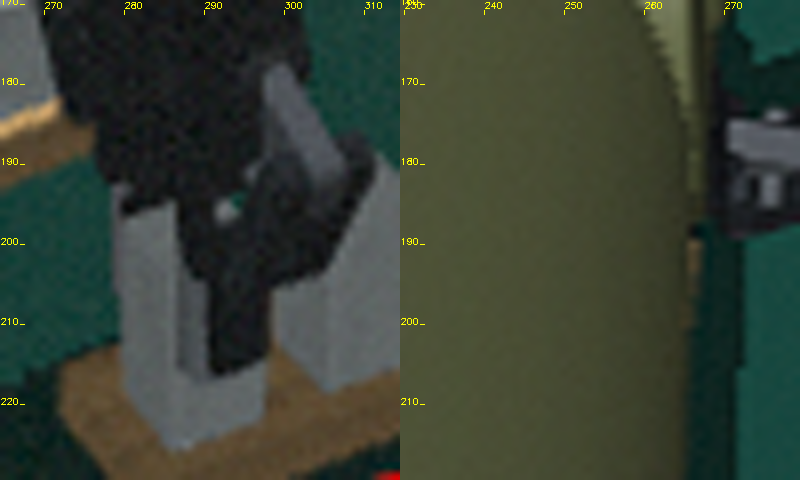

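>>> arm_command(
  commands=[
    [0,0,0.04,0,0,0],
    [0,0,0,0,0,0],
    [0,0,0,0,0,0],
  ],
)

```text
time: 16.95
ee_pos: [0.5911, 0.1102, 0.0359]
orientation: [0.081, 3.139, 0.001]
force: [-0.1, 0.3, 4.1]
opening: 0.0271
```

>>> arm_command(
  commands=[
    [0,0,0,0,0,0],
    [0,0,0,0,0,0],
    [0,0,0,0,0,0],
  ],
  gripper=0.6,
)

```text
time: 17.25
ee_pos: [0.5901, 0.11, 0.0351]
orientation: [-0.081, -3.14, 0.0]
force: [0.1, 0.1, 0.3]
opening: 0.0512
```

>>> arm_command(
  commands=[
    [0,0,-0.2,0,0,0],
    [0,0,-0.3,0,0,0],
    [0,0,-0.4,0,0,0],
    [0,0,-0.3,0,0,0],
    [0,0,0,0,0,0],
  ],
)

```text
time: 17.75
ee_pos: [0.5934, 0.1103, 0.1603]
orientation: [0.081, 3.133, 0.005]
force: [0.8, -0.8, -0.9]
opening: 0.0513
```

```bash
python3 - <<'E'
from look import *
look(12,255,165,230,120,90,90,4)
go(.461,.1765,.15,83)
E
```

```text
[0.5906 0.1102 0.1558] [-0.6 -0.2  0.1] 0.051624682286921034
jaw now 87.04 turn total frac 1.011
pos [0.5906 0.1102 0.1558] tilt deg 0.08 shift fracs total (after turn) [1.3672 0.5003 0.0571] |xy| mm 145.58047773885363
```

View pics/e12.png

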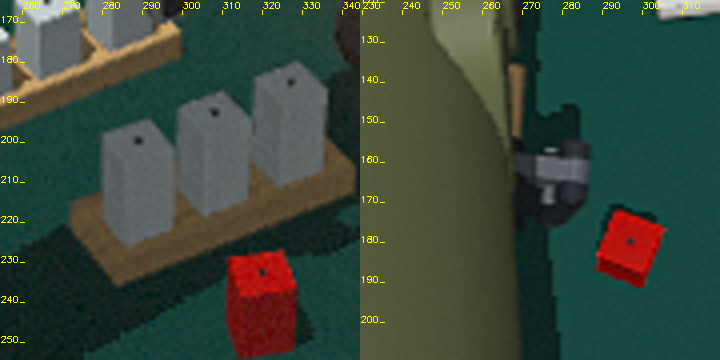

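>>> arm_command(
  commands=[
    [0,0,0,0,0,1],
    [0.34,0.125,0,0,0,0],
    [0.34,0.125,0,0,0,0],
    [0.34,0.125,0,0,0,0],
    [0.34,0.125,0,0,0,0],
    [0,0,0,0,0,0],
    [0,0,0,0,0,0],
    [0,0,0,0,0,0],
  ],
)

```text
time: 18.65
ee_pos: [0.4619, 0.1753, 0.1547]
orientation: [-0.192, -3.136, 0.002]
force: [0.1, 0.3, 0.4]
opening: 0.0515
```

```bash
python3 - <<'E'
from h import *
go(.461,.1765,.026,83)
E
```

```text
jaw now 82.98 turn total frac -0.006
pos [0.4619 0.1753 0.1547] tilt deg 0.06 shift fracs total (after turn) [0.0098 0.0122 1.2874] |xy| mm 1.4651349107531189
```

>>> arm_command(
  commands=[
    [0.01,0.012,0.08,0,0,0],
    [0,0,0.24,0,0,0],
    [0,0,0.24,0,0,0],
    [0,0,0.24,0,0,0],
    [0,0,0.24,0,0,0],
    [0,0,0.24,0,0,0],
    [0,0,0,0,0,0],
    [0,0,0,0,0,0],
    [0,0,0,0,0,0],
  ],
)

```text
time: 19.55
ee_pos: [0.4617, 0.1775, 0.0283]
orientation: [0.192, 3.134, 0.001]
force: [-0.2, 0.0, -0.0]
opening: 0.0511
```

```bash
python3 - <<'E'
from look import *
look(13,190,170,190,200,80,90,5)
go(.461,.1765,.026,83)
E
```

```text
[0.4617 0.1779 0.0285] [-0.1  0.3  0.3] 0.05133545059687945
jaw now 83.02 turn total frac 0.006
pos [0.4617 0.1779 0.0285] tilt deg 0.14 shift fracs total (after turn) [ 0.0051 -0.0143  0.0254] |xy| mm 1.5097844627962118
```

View pics/e13.png

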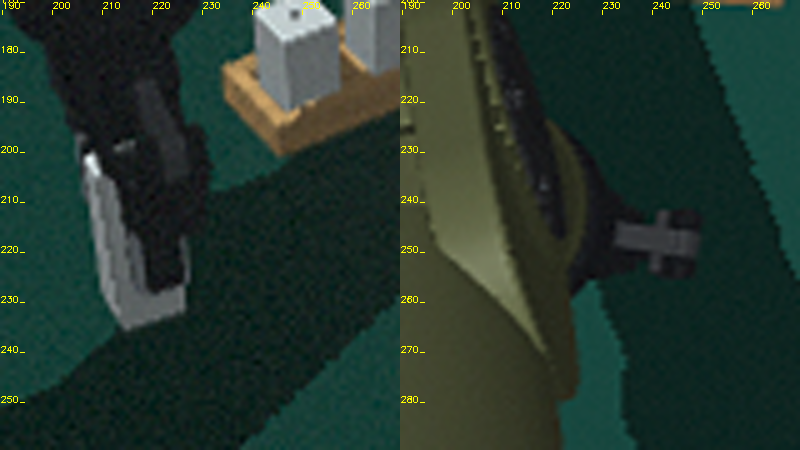

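>>> arm_command(
  commands=[
    [0.005,-0.014,0.025,0,0,0],
    [0,0,0,0,0,0],
    [0,0,0,0,0,0],
  ],
)

```text
time: 19.95
ee_pos: [0.4599, 0.1762, 0.025]
orientation: [0.191, 3.136, 0.001]
force: [-0.5, 0.6, 0.5]
opening: 0.0513
```

>>> arm_command(
  commands=[
    [0,0,0,0,0,0],
    [0,0,0,0,0,0],
    [0,0,0,0,0,0],
    [0,0,0,0,0,0],
    [0,0,0,0,0,0],
  ],
  gripper=0,
  grip_force=90,
)

```text
time: 20.45
ee_pos: [0.4602, 0.1763, 0.0251]
orientation: [0.191, 3.135, 0.001]
force: [-0.9, -0.7, 4.6]
opening: 0.0272
```

>>> arm_command(
  commands=[
    [0,0,-0.3,0,0,0],
    [0,0,-0.3,0,0,0],
    [0,0,-0.3,0,0,0],
    [0,0,-0.3,0,0,0],
    [0,0,0,0,0,0],
    [0,0,0,0,0,0],
    [0,0,0,0,0,0],
  ],
)

```text
time: 21.15
ee_pos: [0.4587, 0.1756, 0.1432]
orientation: [-0.191, -3.133, 0.003]
force: [0.0, -0.7, -2.5]
opening: 0.0269
```

```bash
python3 - <<'E'
from h import *
# stop short of seat: 30 mm in front of seat, 8 mm right of stop
o=np.array([.5653,-.1252]);c,s=np.cos(np.radians(3.15)),np.sin(np.radians(3.15))
g=lambda x,y:o+[c*x-s*y,s*x+c*y]
p=g(-.030,-.008);print(p,g(-.014,0)); go(*p,.15,93.15)
E
```

```text
[ 0.53578493 -0.13483642] [ 0.55132115 -0.1259693 ]
jaw now 83.04 turn total frac -2.527
pos [0.4587 0.1756 0.1432] tilt deg 0.17 shift fracs total (after turn) [-0.5989 -3.1419 -0.0638] |xy| mm 319.84104809672135
```

>>> arm_command(
  commands=[
    [0,0,0,0,0,-0.85],
    [0,0,0,0,0,-0.84],
    [0,0,0,0,0,-0.84],
    [-0.075,-0.39,0,0,0,0],
    [-0.075,-0.39,0,0,0,0],
    [-0.075,-0.39,0,0,0,0],
    [-0.075,-0.39,0,0,0,0],
    [-0.075,-0.39,0,0,0,0],
    [-0.075,-0.39,0,0,0,0],
    [-0.075,-0.4,0,0,0,0],
    [-0.075,-0.4,0,0,0,0],
  ],
)

```text
time: 22.25
ee_pos: [0.5362, -0.1354, 0.1431]
orientation: [0.087, -3.138, -0.0]
force: [0.2, 0.8, -2.3]
opening: 0.0269
```

>>> arm_command(
  commands=[
    [0,0,0.2,0,0,0],
    [0,0,0.2,0,0,0],
    [0,0,0.2,0,0,0],
    [0,0,0,0,0,0],
    [0,0,0,0,0,0],
    [0,0,0,0,0,0],
  ],
)

```text
time: 22.85
ee_pos: [0.5376, -0.1343, 0.0854]
orientation: [-0.087, 3.14, -0.001]
force: [0.4, 0.1, -1.8]
opening: 0.0272
```

```bash
python3 - <<'E'
from look import *
look(14,280,210,320,150,100,110,4)
go(.5358,-.1348,.055,93.15)
E
```

```text
[ 0.5378 -0.1341  0.0858] [-0.4  0.3 -2.4] 0.02699804603420092
jaw now 93.17 turn total frac 0.005
pos [ 0.5378 -0.1341  0.0858] tilt deg 0.1 shift fracs total (after turn) [ 0.0213 -0.0054  0.3076] |xy| mm 2.1438625703830185
```

View pics/e14.png

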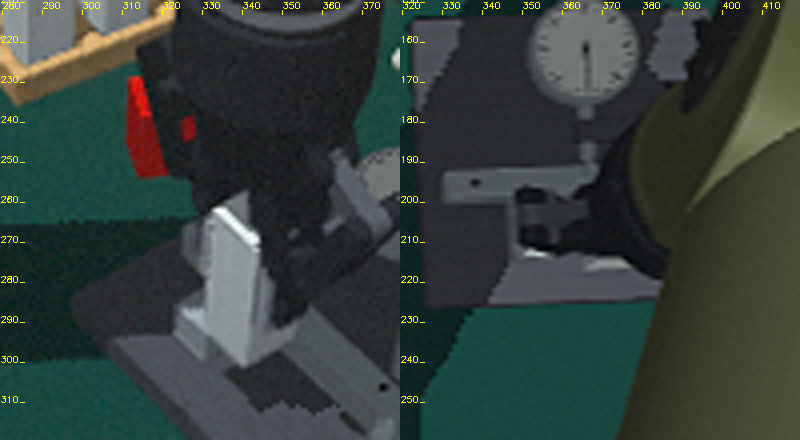

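>>> arm_command(
  commands=[
    [0.02,-0.005,0.15,0,0,0],
    [0,0,0.15,0,0,0],
    [0,0,0.07,0,0,0],
    [0,0,0,0,0,0],
    [0,0,0,0,0,0],
    [0,0,0,0,0,0],
  ],
)

```text
time: 23.55
ee_pos: [0.5353, -0.1349, 0.048]
orientation: [-0.086, 3.14, -0.0]
force: [-0.3, -0.4, -1.9]
opening: 0.0272
```

```bash
python3 - <<'E'
from look import *
look(15,290,225,320,150,80,110,5)
go(.5513,-.126,.047,93.15)
E
```

```text
[ 0.5354 -0.1347  0.0481] [-0.6 -0.  -2.3] 0.0267928018109195
jaw now 93.16 turn total frac 0.002
pos [ 0.5354 -0.1347  0.0481] tilt deg 0.03 shift fracs total (after turn) [-0.1638  0.0785  0.011 ] |xy| mm 18.16322450734582
```

View pics/e15.png

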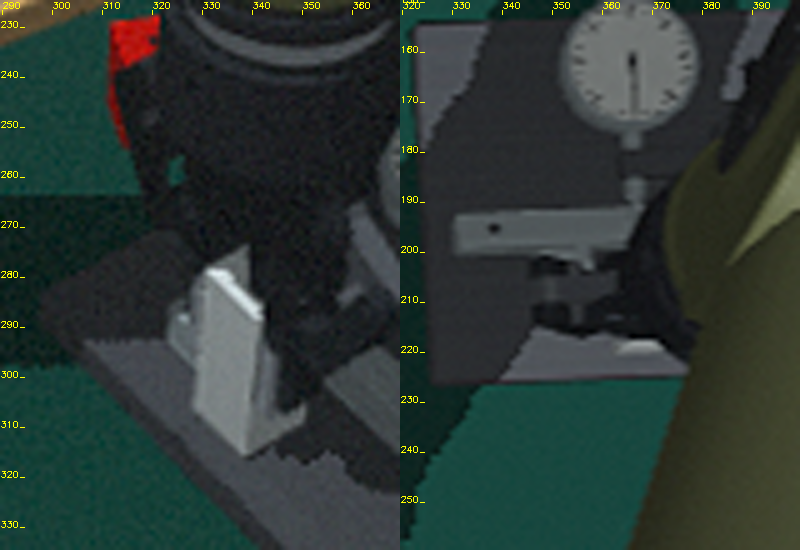

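>>> arm_command(
  commands=[
    [-0.08,0,0,0,0,0],
    [0,0.05,0,0,0,0],
    [0,0,0,0,0,0],
    [0,0,0,0,0,0],
    [0,0,0,0,0,0],
  ],
)

```text
time: 24.15
ee_pos: [0.5427, -0.1293, 0.0478]
orientation: [0.087, -3.14, -0.0]
force: [-0.0, 0.4, -1.9]
opening: 0.0266
```

>>> arm_command(
  commands=[
    [0,0.02,0,0,0,0],
    [0,0,0,0,0,0],
    [0,0,0,0,0,0],
  ],
)

```text
time: 24.45
ee_pos: [0.5427, -0.1272, 0.0478]
orientation: [-0.087, 3.14, 0.0]
force: [0.5, -0.1, -1.7]
opening: 0.0273
```

>>> arm_command(
  commands=[
    [0,0.015,0,0,0,0],
    [0,0,0,0,0,0],
    [0,0,0,0,0,0],
  ],
)

```text
time: 24.75
ee_pos: [0.5427, -0.1257, 0.0478]
orientation: [-0.087, 3.14, 0.0]
force: [-0.2, 0.6, -1.0]
opening: 0.0271
```

>>> arm_command(
  commands=[
    [0,0.015,0,0,0,0],
    [0,0,0,0,0,0],
    [0,0,0,0,0,0],
  ],
)

```text
time: 25.05
ee_pos: [0.5426, -0.1251, 0.0479]
orientation: [-0.086, 3.14, -0.002]
force: [0.1, -2.5, -1.6]
opening: 0.0271
```

>>> arm_command(
  commands=[
    [0,0.01,0,0,0,0],
    [0,0,0,0,0,0],
    [0,0,0,0,0,0],
  ],
)

```text
time: 25.35
ee_pos: [0.5426, -0.125, 0.0479]
orientation: [-0.085, 3.14, -0.004]
force: [1.0, -5.0, -3.2]
opening: 0.0271
```

>>> arm_command(
  commands=[
    [0,-0.022,0,0,0,0],
    [-0.03,0,0.015,0,0,0],
    [0,0,0,0,0,0],
    [0,0,0,0,0,0],
    [0,0,0,0,0,0],
  ],
)

```text
time: 25.85
ee_pos: [0.5458, -0.1249, 0.0463]
orientation: [-0.087, 3.14, 0.0]
force: [0.4, -1.4, -2.9]
opening: 0.0269
```

>>> arm_command(
  commands=[
    [-0.02,0,0,0,0,0],
    [0,0,0,0,0,0],
    [0,0,0,0,0,0],
  ],
)

```text
time: 26.15
ee_pos: [0.5477, -0.1249, 0.0463]
orientation: [-0.087, 3.14, 0.001]
force: [-0.7, 0.0, -2.8]
opening: 0.027
```

>>> arm_command(
  commands=[
    [-0.015,0,0.01,0,0,0],
    [0,0,0,0,0,0],
    [0,0,0,0,0,0],
  ],
)

```text
time: 26.45
ee_pos: [0.5489, -0.1248, 0.0452]
orientation: [0.087, -3.14, -0.001]
force: [-2.4, -1.1, -1.1]
opening: 0.0271
```

>>> arm_command(
  commands=[
    [-0.015,0,0.008,0,0,0],
    [0,0,0,0,0,0],
    [0,0,0,0,0,0],
  ],
)

```text
time: 26.75
ee_pos: [0.5491, -0.1248, 0.0452]
orientation: [0.086, -3.137, -0.003]
force: [-8.1, 1.6, 9.3]
opening: 0.0271
```

>>> arm_command(
  commands=[
    [-0.015,0,0.008,0,0,0],
    [0,0,0,0,0,0],
    [0,0,0,0,0,0],
  ],
)

```text
time: 27.05
ee_pos: [0.5493, -0.1249, 0.0452]
orientation: [0.086, -3.134, -0.005]
force: [-13.5, 2.5, 20.0]
opening: 0.0272
```

```bash
python3 - <<'E'
from look import *
look(16,310,230,330,140,70,90,6)
print(sense()['joint_torque'].round(1), sense()['wrist_torque'])
go(.5513,-.126,.047,93.15)
E
```

```text
[ 0.5493 -0.1249  0.0452] [-13.2   1.8  18.7] 0.027342670493057945
[ -0.4 -31.1   6.  -26.4  -1.2  -4.8   0. ] [ 0.40592318  3.11004572 -0.04109223]
jaw now 93.13 turn total frac -0.005
pos [ 0.5493 -0.1249  0.0452] tilt deg 0.41 shift fracs total (after turn) [-0.0195 -0.0123 -0.0182] |xy| mm 2.322742788488129
```

View pics/e16.png

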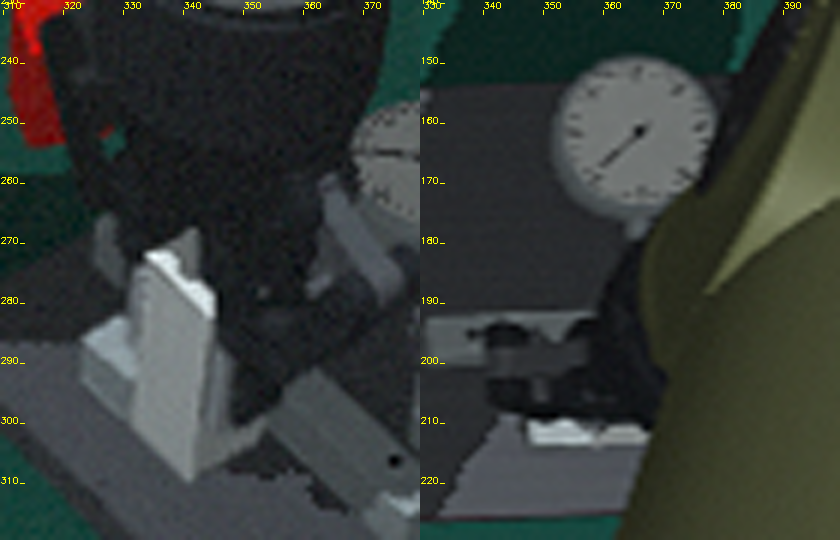

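>>> arm_command(
  commands=[
    [0,0,-0.018,0,0,0],
    [0,0,0,0,0,0],
    [0,0,0,0,0,0],
  ],
)

```text
time: 27.45
ee_pos: [0.552, -0.1249, 0.0454]
orientation: [0.087, -3.14, -0.0]
force: [-2.3, -0.0, 0.7]
opening: 0.027
```

>>> arm_command(
  commands=[
    [-0.01,0,0,0,0,0],
    [0,0,0,0,0,0],
    [0,0,0,0,0,0],
  ],
)

```text
time: 27.75
ee_pos: [0.5521, -0.1249, 0.0453]
orientation: [0.086, -3.138, -0.001]
force: [-5.7, 0.4, 2.6]
opening: 0.0272
```

>>> arm_command(
  commands=[
    [-0.01,0,0,0,0,0],
    [0,0,0,0,0,0],
    [0,0,0,0,0,0],
  ],
)

```text
time: 28.05
ee_pos: [0.5521, -0.1249, 0.0453]
orientation: [0.086, -3.136, -0.002]
force: [-8.7, 0.3, 5.7]
opening: 0.0271
```

>>> arm_command(
  commands=[
    [-0.015,0,0.003,0,0,0],
    [0,0,0,0,0,0],
    [0,0,0,0,0,0],
  ],
)

```text
time: 28.35
ee_pos: [0.5522, -0.1249, 0.0453]
orientation: [0.086, -3.133, -0.003]
force: [-14.1, 1.3, 12.4]
opening: 0.0275
```

```bash
python3 - <<'E'
from look import *
look(17,310,230,330,140,70,90,6)
go(.5513,-.126,.047,93.15); print(sense()['wrist_torque'])
E
```

```text
[ 0.5522 -0.1249  0.0453] [-13.1   0.6  12.2] 0.02678384611331495
jaw now 93.13 turn total frac -0.005
pos [ 0.5522 -0.1249  0.0453] tilt deg 0.45 shift fracs total (after turn) [ 0.0094 -0.0106 -0.0171] |xy| mm 1.415089701226757
[0.20913851 2.80484151 0.00923133]
```

View pics/e17.png

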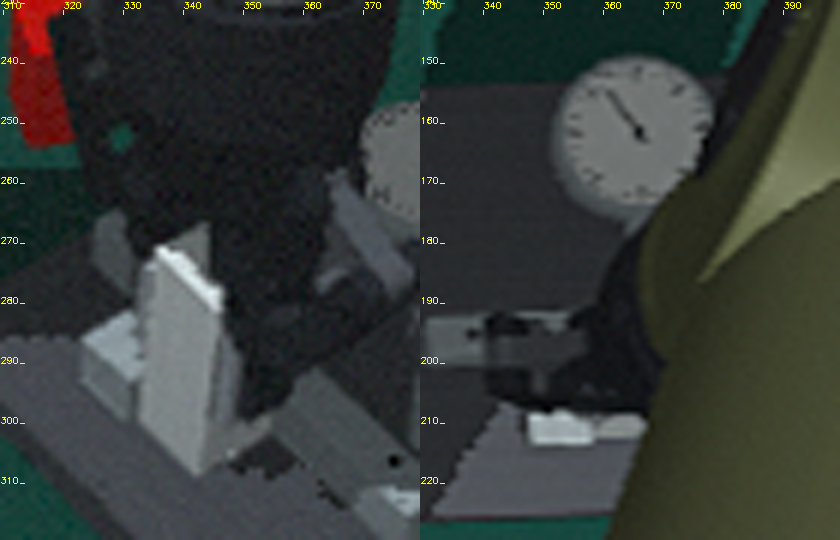

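>>> arm_command(
  commands=[
    [0,0,0,0,0,0],
    [0,0,0,0,0,0],
    [0,0,0,0,0,0],
    [0,0,0,0,0,0],
    [0,0,0,0,0,0],
    [0,0,0,0,0,0],
  ],
)

```text
time: 29.05
ee_pos: [0.5522, -0.1249, 0.0453]
orientation: [0.086, -3.133, -0.003]
force: [-13.6, 0.5, 12.8]
opening: 0.0274
```

```bash
python3 - <<'E'
from look import *
look(18,225,140,170,120,120,110,3)
crop('pics/s18.png','pics/f18.png',315,240,50,75,8)
E
```

```text
[ 0.5522 -0.1249  0.0453] [-13.9   0.8  12.2] 0.0269143443927398
```

View pics/e18.png

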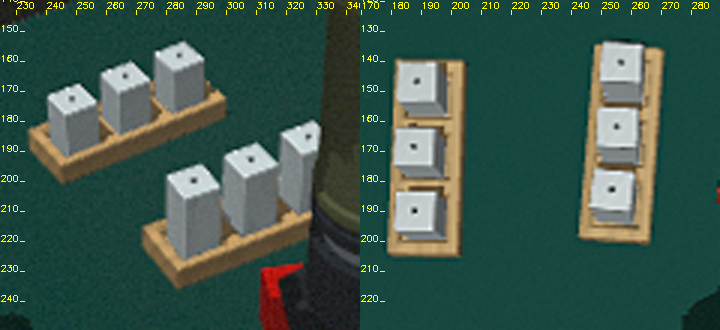

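View pics/f18.png

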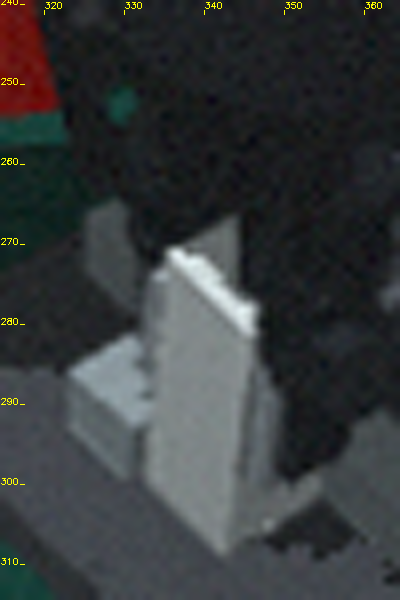

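```bash
python3 - <<'E'
from h import *
np.set_printoptions(precision=1,suppress=True)
S=Cam('scene');c,s=np.cos(np.radians(3.15)),np.sin(np.radians(3.15))
for name,t in (('up',0),('+.03 fwd',.03),('-.03',-.03)):
  P=[]
  for dy in (.014,-.014):
    for z in (0,.074):
      dx=-.014+z*t
      P.append([.5522+c*dx-s*dy,-.1249+s*dx+c*dy,.02+z])
  q=S.proj(P); print(name,'L bot',q[0],'L top',q[1],'R bot',q[2],'R top',q[3])
E
```

```text
up L bot [332.1 299.6] L top [334.5 271.1] R bot [342.4 309.7] R top [345.5 281.4]
+.03 fwd L bot [332.1 299.6] L top [335.6 270.6] R bot [342.4 309.7] R top [346.5 280.8]
-.03 L bot [332.1 299.6] L top [333.5 271.7] R bot [342.4 309.7] R top [344.5 282. ]
```

```bash
python3 - <<'E'
from cell import *
print(close_job()); s=sense(); print(s['time'],s['ee_pos'],s['force'],s['opening'])
E
```

```text
the job is handed in; nothing more can be done
None
the job is handed in; nothing more can be done
```

I filed the short and middle pieces in the pockets nearest the robot in their own racks and let them go. I then handed the job in still holding the long piece against the fence and down onto the plate, at about 29 s of the 64 s.

**Filed pieces:** in the last scene and top pictures all six pieces stand upright in the two racks. The two I placed are level with their neighbours, and the four already filed look unmoved. The short piece touched the pocket rim at first, so I moved it about 2 mm and it went in.

**Test piece:**
- **Push:** the last steady reading was about 13–14 N back from the fence side, including an estimated 3 N from the plunger, and about 12 N up from the plate. The actual split between fence and plate is not measured.
- **Dial:** the needle turned about 140°, which I scale to roughly 4 mm of plunger travel.
- **Position along the fence:** I touched the stop block to find its place, then backed off slightly. The piece should be within a few tenths of a millimetre of the seat.
- **Tilt:** the tool leans about 0.45° (0.008 rad). The piece's edges in the picture agree with upright to about 0.015 rad.

**One misstep:** the first diagonal push stuck on plate friction about 3 mm short of the fence, with the needle at only about 45°. I eased the downward push, slid the piece home, then pressed diagonally again.

**Camera mismatch:** the two cameras disagreed by 2–4 mm on the absolute position of the gauge. I used contact forces, not the pictures, for the final seat.

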